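Draw the injection flask shut with the long nut key

TASK

Close the aluminium injection flask: put the long nut key down the deep bore at its front, feel gently for the hidden nut without forcing the socket onto it, and turn it clockwise until the lid is fully home on the lower half. Then stand the key back upright in the large hole of its wooden tool block, and leave the jar, the bottle and the two casts where they are.

Things in the scene. Friction and masses are not known exactly. Their poses are not given: they have to be found in the camera images.
- flask: hinged aluminium denture injection flask, 70 mm high at its ribs, bolted to the bench on a dark 165x150x10 mm nest plate; it cannot move. Origin: on the bench under the flask. +x points from the round bore tower at its front to the hinge at its back, z up. A brass funnel sits in the middle of the lid
- flask_lid (a joint): how far the lid stands open, rad, hinged at the back: 0 is fully home; it starts at 0.015 to 0.024 (1.8 to 3 mm under the tower). Only the nut draws it down: 0.007 rad per rad of the nut's turning, clockwise from above, so 2.1 to 3.4 rad are needed; light drag (under 0.2 N m), then a hard stop where the torque rises steeply. A reading is noisy by 0.01 rad: average many
- clamp_nut: the brass nut on its washer at the bottom of the flask's bore; origin in the middle of its underside, axes as the flask's (they do not turn with the nut). A socket that has not slipped over it must not be pressed on it with more than 40 N; 5 N are enough to feel it
- nut_top (a point): centre of the top face of the brass nut in the bore, which is 116 mm above the bench at its mouth, 43 mm wide and 62 mm deep (the nut's top is about 47 mm below the mouth). Square, 22 mm across flats, 14 mm high, on a vertical stud; it sinks up to 3 mm as it is tightened. The way its flats face differs each time and is not given: this point's axes are the flask's and do not turn with the nut
- bore_mouth (a point): centre of the bore's chamfered mouth, on top of the lid's tower (60 mm outside diameter); up to 1.7 mm behind the nut's axis while the lid stands open
- nut_key: long nut key, 177 mm, about 0.22 kg: a steel socket with a square cavity at the bottom, a 13 mm shaft and a blue six-sided handle at the top. Origin in the middle of the socket's mouth, z up along the shaft to the handle. It starts standing in the large hole of the tool block
- socket_mouth (a point): middle of the socket's open lower end. Socket 38 mm outside, 40 mm long; square cavity 23.8 mm across flats, 16 mm deep, a flat facing the key's +x, with a 1 mm lead-in chamfer. Within about 10 degrees of square (it repeats every 90) it slips over the nut, else it rests on top, up to 1.5 mm down; fully on, its ceiling is on the nut (mouth 16 mm below the top) and the key stands by itself
- key_grip (a point): point on the key's axis, half way up the blue handle, 148 mm above the socket's mouth. The handle is a hexagon 28 mm across flats, 46 mm high; one flat faces the key's +x, the others every 60 degrees
- tool_block: beech tool block 80x140x50 mm, fixed to the bench, with one large hole for the nut key and small holes with a hex key and a small red-topped driver (up to 85 mm high). Origin under its centre, z up; the large hole is at -28 mm along its y
- hole_floor (a point): centre of the floor of the block's large hole: 46.5 mm wide, 40 mm deep, its floor 10 mm above the bench
- powder_jar: bystander: white jar with green label, 76 mm wide, 106 mm high, loose; origin under its centre
- liquid_bottle: bystander: white bottle with red cap, 64 mm wide, 175 mm high, loose; origin under its centre
- yellow_cast: bystander: lower dental cast in yellow stone, 62x74x41 mm, loose; origin under its centre
- blue_cast: bystander: upper dental cast in blue stone, 62x74x43 mm, loose; origin under its centre

How it is judged:
By the outcome, as a careful person would: the job done as asked, in the order asked, and still so for the second after the job is handed in, with the robot touching nothing.
It also fails if it takes over 72 s, if anything falls off the work surface, if the arm or the gripper's body presses on something with over 40 N, if the wrist force passes 120 N, or if a joint passes its speed limit or range.

ROBOT

A 7-joint arm with a two-finger parallel gripper is mounted at the origin on a cart in front of the work surface, level with it; the furniture and walls round the work are solid. World frame = base frame: x ahead of the robot, y to its left, z up, the work surface at z = 0. Lengths are in m, angles in degrees, forces in N, time in s.
With the tool pointing down it reaches from about 0.425 to 0.875 m from the base axis. Payload 4.7 kg.
Tool frame: the origin (TCP) lies between the finger pads; the fingertips stand env.tip_reach ahead of it and the grasp point (between the pads) lies 2 mm behind it (env.tip_reach is the distance from the TCP to the fingertips, in m); z points along the fingers, y is the line along which they close (so a half turn about z gives the same grasp; the last joint's range is limited). The gripper opens to 87 mm and grips with 3 to 60 N. Pads are 19 mm wide; open, the fingers measure 117 mm over their backs; the gripper's body (75 mm by 190 mm) begins 51 mm behind the grasp point.
Start: joints at [-65.77, 18.392, -4.016, 83.108, 1.295, 78.541, -3.26], TCP at [0.258, 0.596, 0.24] pointing down, gripper open.
Joint ranges: [-163.93, 163.93], [-17.29, 119.83], [-79.2, 71.16], [3.27, 140.29], [-89.18, 269.18], [5.43, 117.66], [-154.24, 154.24]. Speed limits (degrees/s): [147.25, 147.25, 180, 180, 180, 180, 180].

INTERFACE

Orientations are given as [roll, pitch, yaw] about the fixed x, y, z axes, in that order (R = Rz(yaw) Ry(pitch) Rx(roll)).
In Python, from cell import env gives the robot as it stands.
- The arm moves only by the shell command python3 steer.py 'ROWS' [FORCE]. ROWS is rows parted by semicolons, their numbers by spaces, 1 to 8 of them, each of 5 numbers: dx, dy, dz in m, then a turn about the tool's z in degrees, then the finger opening in m; each row is the pose to reach, as a shift and turn from the pose commanded when the command began, along the tool's axes at that moment; what a row does not reach only later rows make up. A row lasts 1/12 s, in which the tool goes at most 0.0417 m and 7.16 degrees, less where a joint would pass 70% of its speed; a pose out of reach is approached as far as the arm can. The fingers move at their own pace and stop on an object; FORCE is the grip in N (left out, the last holds). Time passes only in rows, so rows that do not move let the fingers close. It prints the time, the measured TCP pose, the force, the opening and the grip force at its end.
- env.get_obs(): the state, without advancing time (a new reading comes with each control period).
- env.read_camera(name): name is "side" or "top" or "wrist"; returns a dict with "color" (480x640x3 uint8, blue, green, red), "fx", "fy", "cx", "cy" (pixels), "world_from_camera" (4x4, takes a point from camera to world coordinates). Camera axes: x right, y down, z forward; pixel columns grow to the right and rows downward; lengths in m; the calibration is good to about 2 mm. A picture is of the moment at which its call begins. There is no depth.
- env.sign_off(): hands the job in; it is judged then, once.
The state is a dict: "time_s": time; "qpos": joint angles; "joint_velocities": joint speeds; "effort": joint torques, N m; "tool_pos": TCP position; "tool_rot": TCP orientation; "force": force on the tool from outside, world axes, zero at the start; "wrist_torque": the same for the moment, N m; "grip_width": finger opening in m; "grasp_force": force on a finger pad.
Only numpy, scipy, OpenCV 4.12 (cv2) and the standard library are available. Lean on these libraries where they do the work, as an engineer would, in place of code of your own. Each camera call takes 0.05 s, during which the arm holds its last target. There are 200 camera calls.

## Working session

There is one attempt and no reset: what is moved stays moved. The work goes in short steps, Python scripts to look and compute and a shell command to move; the robot and the scene stay as the last step left them, time stands still between calls to the robot, and variables do not carry over. Pictures are saved under pics/ and viewed, at most 10 in all, crops included, and the job is handed in when it is done.

```bash
ls; mkdir -p pics; python3 - <<'E'
from cell import env
import cv2,numpy as np
np.set_printoptions(precision=4,suppress=True)
o=env.get_obs();print(o,env.tip_reach)
for n in("side","top"):
    c=env.read_camera(n);cv2.imwrite(f"pics/{n}0.png",c["color"]);print(n,c["fx"],c["fy"],c["cx"],c["cy"],c["world_from_camera"])
E
```

```text
cell.py
pics
steer.py
{'time_s': 0.0, 'qpos': array([-65.7673,  18.4411,  -4.0155,  83.1757,   1.2951,  78.5439,
        -3.259 ]), 'joint_velocities': array([ 0.0106,  0.0043, -0.0269, -0.046 , -0.0089, -0.0248,  0.0796]), 'effort': array([ -0.001 , -49.1294,  -0.4044, -31.2529,  -0.0639,   0.0433,
         0.0002]), 'tool_pos': array([0.2582, 0.5959, 0.2384]), 'tool_rot': array([-179.8847,    0.006 ,  156.5782]), 'force': array([ 0.0938, -0.8061,  0.0077]), 'wrist_torque': array([ 0.0005,  0.0011, -0.0747]), 'grasp_force': 0.0, 'grip_width': 0.08708371485717774} 0.017
side 564.3566556592134 564.3566556592134 318.6744278204298 244.72770694510888 [[ 0.8504 -0.2087  0.483   0.0109]
 [-0.5261 -0.3285  0.7844 -0.8517]
 [-0.005  -0.9211 -0.3892  0.5945]
 [ 0.      0.      0.      1.    ]]
top 508.9526120997675 508.9526120997675 317.42313454967507 236.42805104206772 [[ 0.021  -0.9939  0.1085  0.4562]
 [-0.9998 -0.021   0.0013  0.0961]
 [ 0.001  -0.1085 -0.9941  1.1212]
 [ 0.      0.      0.      1.    ]]
```

View pics/top0.png

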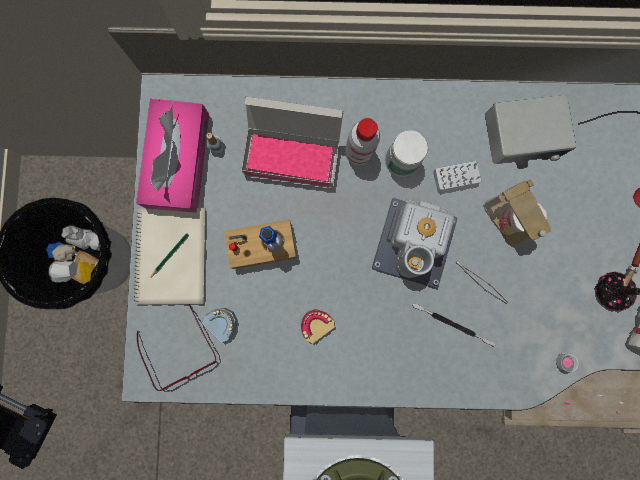

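View pics/side0.png

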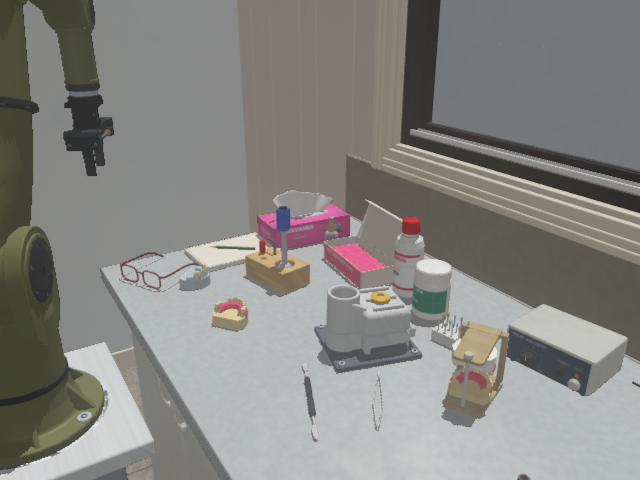

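The top view shows the key's blue handle at (267,235) in the block at (261,245). The bore tower is at (415,262) with brass visible inside it, and the funnel is at (427,227). The bottle is at (367,140), the jar at (408,150), and the casts at (222,325) and (318,325). In the side view the handle is at (284,219) and the bore mouth at (343,292).

```bash
cat > h.py <<'E'
from cell import env
import cv2,numpy as np
np.set_printoptions(precision=4,suppress=True)
def ray(c,u,v):
    T=c["world_from_camera"];d=T[:3,:3]@np.array([(u-c["cx"])/c["fx"],(v-c["cy"])/c["fy"],1]);return T[:3,3],d
def onz(c,u,v,z):
    p,d=ray(c,u,v);return p+d*(z-p[2])/d[2]
def tri(a,b):
    A=0;B=0
    for c,u,v in(a,b):
        p,d=ray(c,u,v);d=d/np.linalg.norm(d);M=np.eye(3)-np.outer(d,d);A=A+M;B=B+M@p
    return np.linalg.solve(A,B)
def proj(c,p):
    T=c["world_from_camera"];q=T[:3,:3].T@(np.asarray(p)-T[:3,3]);return q[0]/q[2]*c["fx"]+c["cx"],q[1]/q[2]*c["fy"]+c["cy"]
E
python3 - <<'E'
from h import *
t=env.read_camera("top");s=env.read_camera("side")
def blue(c,box):
    x0,y0,x1,y1=box;h=cv2.cvtColor(c["color"],cv2.COLOR_BGR2HSV)[y0:y1,x0:x1]
    m=cv2.inRange(h,(105,130,40),(130,255,255));n,l,st,ce=cv2.connectedComponentsWithStats(m);i=1+np.argmax(st[1:,4]);print("blue",st[i][:5]+[x0,y0,0,0,0],ce[i]+[x0,y0]);return ce[i]+[x0,y0]
a=blue(t,(230,215,300,270));b=blue(s,(260,195,310,245))
print("handle centre",tri((t,*a),(s,*b)))
h=cv2.cvtColor(t["color"],cv2.COLOR_BGR2HSV);m=cv2.inRange(h,(8,60,60),(25,255,255));m[:215]=0;m[275:]=0;m[:,:215]=0;m[:,305:]=0
m=cv2.morphologyEx(m,cv2.MORPH_CLOSE,np.ones((15,15)));r=cv2.minAreaRect(cv2.findNonZero(m));bp=cv2.boxPoints(r);print(r);print(np.array([onz(t,*p,.05) for p in bp]))
print("bore rough",onz(t,415,262,.116),"tri",tri((t,415,262),(s,343,292)),"funnel",onz(t,427,227,.085))
i1=cv2.resize(t["color"][180:300,360:480],(590,590),interpolation=2)
i2=cv2.resize(t["color"][215:275,218:303],(800,565),interpolation=2)
cv2.imwrite("pics/c1.png",i1)
E
```

```text
blue [259 226  18  18 143] [268.2378 235.3916]
blue [278 208   6   5  17] [280.5294 210.2941]
handle centre [0.5567 0.1897 0.1818]
((259.6756896972656, 244.0540771484375), (39.45575714111328, 67.07479095458984), 80.53767395019531)
[[0.5824 0.2972 0.05  ]
 [0.609  0.1576 0.05  ]
 [0.5265 0.1417 0.05  ]
 [0.5004 0.2802 0.05  ]]
bore rough [ 0.5192 -0.0964  0.116 ] tri [ 0.5222 -0.0982  0.1162] funnel [ 0.5936 -0.127   0.085 ]
```

View pics/c1.png

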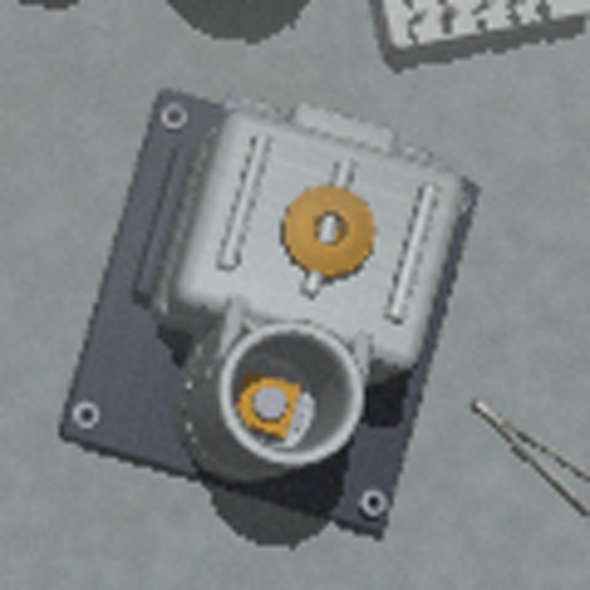

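The crop shows the bore rim centre at crop (292,392), which is full-image (419.4,259.7). The brass nut and stud are visible inside, and the flask runs from the tower up to the hinge. Next I'll move the arm over the key.

```bash
python3 steer.py '-0.03 -0.017 -0.02 0 0.087;-0.065 -0.037 -0.04 7 0.087;-0.1 -0.057 -0.06 14 0.087;-0.135 -0.078 -0.075 21 0.087;-0.17 -0.098 -0.09 28 0.087;-0.205 -0.118 -0.09 35 0.087;-0.24 -0.139 -0.09 42 0.087;-0.275 -0.16 -0.09 47 0.087'; python3 - <<'E'
from h import *
t=env.read_camera("top");print(onz(t,419.4,259.7,.116),onz(t,360+269/4.917,180+402/4.917,.07))
o=env.get_obs();print(o["qpos"],o["tool_pos"],o["tool_rot"])
E
```

```text
time_s: 0.87
tool_pos: [0.4445, 0.3437, 0.3302]
tool_rot: [179.9, -0.0, 109.3]
force: [1.6, 0.5, -0.5]
grip_width: 0.087
grasp_force: 0.0
[ 0.524  -0.1051  0.116 ] [ 0.5226 -0.1046  0.07  ]
[-49.8166   5.7086  11.3348  88.1064  -0.7285  86.2402 -20.1965] [0.4514 0.3337 0.3304] [179.8116   0.3497 108.2925]
```

```bash
python3 steer.py '-0.035 0.011 0 0 0.087;-0.07 0.022 0 0 0.087;-0.105 0.033 0 0 0.087;-0.14 0.044 0 0 0.087;-0.173 0.055 0 0 0.087;-0.173 0.055 0 0 0.087;-0.173 0.055 0 0 0.087'; python3 - <<'E'
from h import *
w=env.read_camera("wrist");o=env.get_obs();print(o["qpos"],o["tool_pos"],o["tool_rot"]);print(w["fx"],w["cx"],w["cy"],w["world_from_camera"])
cv2.imwrite("pics/w1.png",w["color"]);print(proj(w,(.5567,.1897,.187)))
E
```

```text
time_s: 1.5
tool_pos: [0.5544, 0.1982, 0.3292]
tool_rot: [-180.0, 0.0, 109.3]
force: [-0.5, 1.2, -0.6]
grip_width: 0.087
grasp_force: 0.0
[-38.8072   9.296   18.8174  84.6388  -3.0229  86.5964  -0.5315] [0.5533 0.2005 0.3292] [-179.962    -0.0305  109.5067]
375.9538827323876 319.07412194789504 239.085573295743 [[ 0.944   0.317   0.0914  0.5294]
 [ 0.3299 -0.9064 -0.2638  0.2697]
 [-0.0008  0.2792 -0.9602  0.4746]
 [ 0.      0.      0.      1.    ]]
(np.float64(318.5356509085799), np.float64(240.23029928642455))
```

View pics/w1.png

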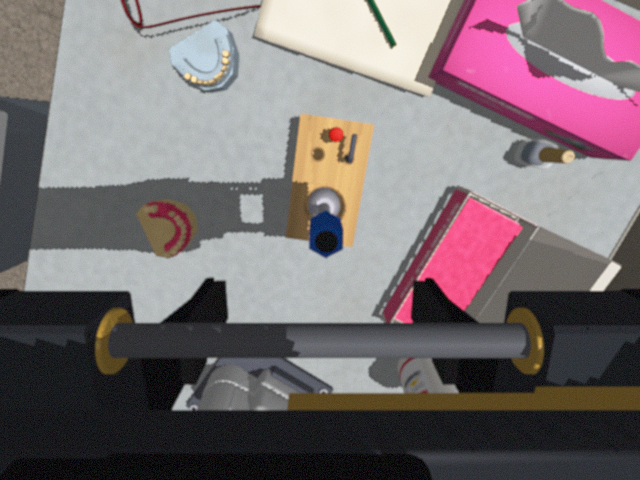

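The wrist view shows the handle's top face with its dark dimple at about (326,241). Two hex flats face left and right, close to the finger closing line.

```bash
python3 - <<'E'
from h import *
w=env.read_camera("wrist");im=w["color"]
h=cv2.cvtColor(im,cv2.COLOR_BGR2HSV)[200:262,295:360]
b=cv2.inRange(h,(100,120,20),(135,255,255));d=cv2.inRange(h[...,2],0,45)
d[:25]=0
n,l,st,ce=cv2.connectedComponentsWithStats(d);i=1+np.argmax(st[1:,4]);print(st[i],ce[i]+[295,200]);u=ce[i]+[295,200]
print("dimple",onz(w,*u,.187))
for v in range(222,262,3):
    r=np.flatnonzero((b|d)[v-200]);print(v,(r.min()+295,r.max()+295) if len(r) else None)
cv2.imwrite("pics/w2.png",cv2.resize(im[195:265,290:365],None,fx=8,fy=8,interpolation=cv2.INTER_CUBIC))
E
```

```text
[ 21  35  21  20 341] [326.1056 244.6452]
dimple [0.5625 0.1908 0.187 ]
222 (np.int64(312), np.int64(339))
225 (np.int64(312), np.int64(339))
228 (np.int64(311), np.int64(340))
231 (np.int64(311), np.int64(341))
234 (np.int64(311), np.int64(341))
237 (np.int64(311), np.int64(341))
240 (np.int64(311), np.int64(341))
243 (np.int64(311), np.int64(341))
246 (np.int64(311), np.int64(341))
249 (np.int64(311), np.int64(341))
252 (np.int64(312), np.int64(340))
255 (np.int64(318), np.int64(334))
258 (np.int64(323), np.int64(328))
261 None
```

View pics/w2.png

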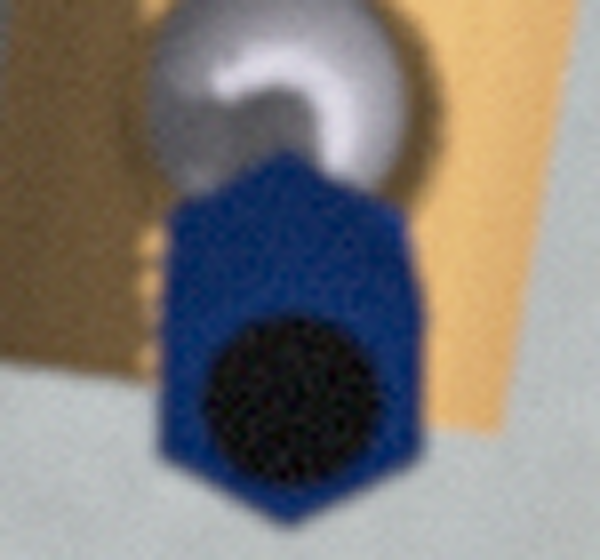

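```bash
python3 steer.py '-0.0122 0.0055 0.02 0 0.087;-0.0122 0.0055 0.055 0 0.087;-0.0122 0.0055 0.09 0 0.087;-0.0122 0.0055 0.125 0 0.087;-0.0122 0.0055 0.155 0 0.087;-0.0122 0.0055 0.172 0 0.087;-0.0122 0.0055 0.172 0 0.087;-0.0122 0.0055 0.172 0 0.087' 30
```

```text
time_s: 2.27
tool_pos: [0.5614, 0.1928, 0.157]
tool_rot: [-179.9, -0.0, 109.7]
force: [0.4, -0.3, 0.6]
grip_width: 0.0871
grasp_force: 0.0
```

```bash
python3 steer.py '-0.002 0 0 0 0.087;-0.002 0 0 0 0.06;-0.002 0 0 0 0.03;-0.002 0 0 0 0.02;-0.002 0 0 0 0.02;-0.002 0 0 0 0.02;-0.002 0 0 0 0.02;-0.002 0 0 0 0.02' 40;  python3 steer.py '0 0 0 0 0.02;0 0 0 0 0.02;0 0 0 0 0.02'
```

```text
time_s: 2.93
tool_pos: [0.5633, 0.1893, 0.1576]
tool_rot: [180.0, -0.0, 109.6]
force: [1.0, -1.3, 0.3]
grip_width: 0.0484
grasp_force: 0.0
time_s: 3.18
tool_pos: [0.5632, 0.1893, 0.1575]
tool_rot: [-180.0, -0.0, 109.6]
force: [0.4, -0.4, -0.6]
grip_width: 0.028
grasp_force: 0.0
```

```bash
python3 steer.py '0 0 0 0 0.015;0 0 0 0 0.015;0 0 -0.02 0 0.015;0 0 -0.055 0 0.015;0 0 -0.09 0 0.015;0 0 -0.125 0 0.015;0 0 -0.16 0 0.015;0 0 -0.16 0 0.015' 40; python3 - <<'E'
from h import *
o=env.get_obs();print(o)
E
```

```text
time_s: 3.85
tool_pos: [0.566, 0.19, 0.3255]
tool_rot: [179.3, -0.1, 109.6]
force: [0.9, 0.4, -0.5]
grip_width: 0.0275
grasp_force: 39.8
{'time_s': 3.85, 'qpos': array([-37.8341,   9.8606,  19.4699,  84.4819,  -3.3585,  85.5183,
         1.1641]), 'joint_velocities': array([ 0.2738,  1.7331, -0.1107,  5.6885,  0.0279, -4.9357,  0.1718]), 'effort': array([ -0.8597, -35.7841,   1.0827, -29.1807,  -0.1354,   0.9676,
        -0.0166]), 'tool_pos': array([0.566 , 0.19  , 0.3255]), 'tool_rot': array([179.2994,  -0.0647, 109.5728]), 'force': array([ 0.882 ,  0.3773, -0.5449]), 'wrist_torque': array([-0.0213, -0.1148, -0.0404]), 'grasp_force': 39.83847433311894, 'grip_width': 0.027468114975864544}
```

```bash
python3 steer.py '-0.02 -0.006 0 -7 0.015;-0.05 -0.0144 0 -14 0.015;-0.085 -0.0245 0 -21 0.015;-0.12 -0.0346 0 -28 0.015;-0.155 -0.0447 0 -35 0.015;-0.19 -0.0548 0 -42 0.015;-0.22 -0.0634 0 -49 0.015;-0.238 -0.0686 0 -56 0.015' 40;python3 steer.py '0 0 0 -7 0.015;0 0 0 -14 0.015;0 0 0 -21 0.015;0 0 0 -28 0.015;0 0 0 -35 0.015;0 0 0 -42 0.015;0 0 0 -49 0.015;0 0 0 -54 0.015';python3 steer.py '0 0 0 0 0.015;0 0 0 0 0.015'; python3 - <<'E'
from h import *
w=env.read_camera("wrist");o=env.get_obs();print(o["qpos"],o["tool_pos"],o["tool_rot"],o["force"],o["wrist_torque"])
cv2.imwrite("pics/w3.png",w["color"]);print(proj(w,(.524,-.105,.116)),proj(w,(.5226,-.1046,.07)))
E
```

```text
time_s: 4.52
tool_pos: [0.5776, -0.0633, 0.3169]
tool_rot: [-179.9, -0.0, 165.3]
force: [0.2, -0.3, -2.5]
grip_width: 0.0279
grasp_force: 39.8
time_s: 5.18
tool_pos: [0.578, -0.0579, 0.3165]
tool_rot: [179.9, -0.1, -140.4]
force: [0.1, -0.3, -2.1]
grip_width: 0.0276
grasp_force: 39.8
time_s: 5.35
tool_pos: [0.5781, -0.058, 0.3168]
tool_rot: [180.0, -0.0, -140.9]
force: [0.0, -0.4, -1.7]
grip_width: 0.0278
grasp_force: 39.8
[-15.8547   8.5103  21.5306  87.0152  -3.1232  85.1206 134.8769] [ 0.5781 -0.058   0.3169] [ 179.9639   -0.0386 -140.8521] [ 0.1482  0.5442 -1.8153] [0.0488 0.0369 0.0233]
(np.float64(316.89377159524565), np.float64(136.2164000733397)) (np.float64(318.270840759656), np.float64(134.6661964620687))
```

View pics/w3.png

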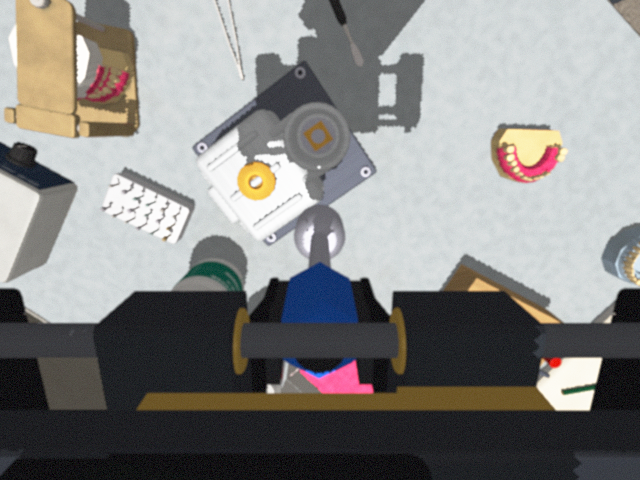

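The wrist view shows the bore tower at about (316,137) with the brass square nut inside, and the key's socket hanging at (320,230). I'll zoom on the bore and measure it.

```bash
python3 - <<'E'
from h import *
w=env.read_camera("wrist");im=w["color"];hs=cv2.cvtColor(im,cv2.COLOR_BGR2HSV)
m=cv2.inRange(hs,(8,90,40),(30,255,255));m[:110]=0;m[165:]=0;m[:,:290]=0;m[:,345:]=0
m=cv2.morphologyEx(m,cv2.MORPH_CLOSE,np.ones((7,7)))
r=cv2.minAreaRect(cv2.findNonZero(m));print(r)
c=onz(w,*r[0],.069);bp=cv2.boxPoints(r);P=np.array([onz(w,*p,.069) for p in bp]);e=P[1]-P[0];f=P[2]-P[1]
print("nut",c,P[:,:2].mean(0),np.degrees(np.arctan2(e[1],e[0]))%90,np.degrees(np.arctan2(f[1],f[0]))%90,np.linalg.norm(e),np.linalg.norm(f))
cv2.imwrite("pics/w4.png",cv2.resize(im[95:180,270:365],None,fx=7,fy=7,interpolation=cv2.INTER_CUBIC))
cr=im[95:265,270:370]
E
```

```text
((317.80767822265625, 135.46153259277344), (22.18800926208496, 21.355958938598633), 56.3099365234375)
nut [ 0.5236 -0.1045  0.069 ] [ 0.5237 -0.1044] 71.5902665646345 74.1134710602793 0.021181315708956438 0.02173557680132426
```

View pics/w4.png

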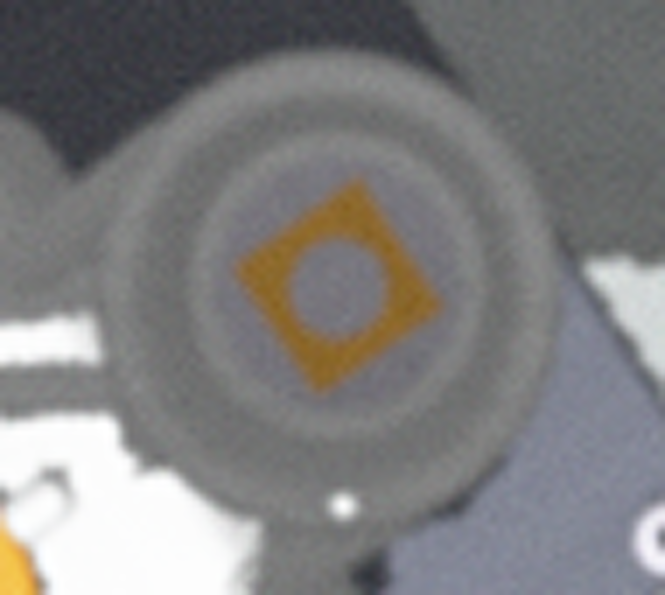

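```bash
python3 - <<'E'
from h import *
w=env.read_camera("wrist");o=env.get_obs();p=o["tool_pos"];y=np.radians(o["tool_rot"][2]);tx=np.array([np.cos(y),np.sin(y),0]);ty=np.array([np.sin(y),-np.cos(y),0])
g=cv2.cvtColor(w["color"],cv2.COLOR_BGR2GRAY).astype(int)
for z in(.208,.168): 
    a=np.r_[p[:2],z];print(z,[np.round(proj(w,q),1) for q in(a,a+.019*tx,a-.019*tx,a+.019*ty,a-.019*ty)])
print("col320 rows195-240",g[195:240,318:323].mean(1).astype(int))
print("row225",[(c,int(g[222:229,c].mean())) for c in list(range(286,304))+list(range(338,354))])
E
```

```text
0.208 [array([319.9, 243.2]), array([319.9, 216.9]), array([319.9, 268.4]), array([346.8, 243.1]), array([293. , 243.2])]
0.168 [array([319.7, 228.9]), array([319.7, 205.8]), array([319.7, 251.2]), array([343.2, 228.9]), array([296.2, 228.9])]
col320 rows195-240 [120 121 117 117 122 133 142 139 132 120 106 101 103 105 103 105 103 104
 104 105 107 105 107 109 110 109 108 110 109 112 112 113 116 116 111 112
 111 105 104 102 101 101 102 102 102]
row225 [(286, 157), (287, 151), (288, 142), (289, 136), (290, 135), (291, 135), (292, 134), (293, 133), (294, 132), (295, 126), (296, 120), (297, 118), (298, 120), (299, 125), (300, 130), (301, 135), (302, 140), (303, 143), (338, 122), (339, 118), (340, 112), (341, 114), (342, 135), (343, 172), (344, 204), (345, 215), (346, 217), (347, 215), (348, 214), (349, 214), (350, 215), (351, 215), (352, 216), (353, 216)]
```

```bash
python3 steer.py '0.02 0 0 -2 0.015;0.05 -0.001 0 -4 0.015;0.071 -0.0014 0 -4 0.015;0.071 -0.0014 0 -4 0.015;0.071 -0.0014 0 -4 0.015;0.071 -0.0014 0 -4 0.015' 40
```

```text
time_s: 6.0
tool_pos: [0.5247, -0.1033, 0.3177]
tool_rot: [-180.0, 0.1, -136.7]
force: [-0.2, -0.1, -2.4]
grip_width: 0.0279
grasp_force: 39.9
```

```bash
python3 steer.py '0.0011 0 0.01 0 0.015;0.0011 0 0.03 0 0.015;0.0011 0 0.045 0 0.015;0.0011 0 0.053 0 0.015;0.0011 0 0.059 0 0.015;0.0011 0 0.065 0 0.015;0.0011 0 0.065 0 0.015' 40;python3 - <<'E'
from h import *
o=env.get_obs();print(o["tool_pos"],o["force"],o["wrist_torque"],o["qpos"])
E
```

```text
time_s: 6.58
tool_pos: [0.5235, -0.1043, 0.2514]
tool_rot: [179.9, -0.0, -136.7]
force: [-0.0, -0.1, -2.1]
grip_width: 0.0274
grasp_force: 39.9
[ 0.5235 -0.1043  0.2514] [-0.0048 -0.0567 -2.0575] [ 0.2763 -0.0865  0.0366] [-13.3523   3.6509  22.8839  99.4189  -1.4559  77.2838 143.1371]
```

```bash
python3 steer.py '0 0 0.01 0 0.015;0 0 0.02 0 0.015;0 0 0.027 0 0.015;0 0 0.030 0 0.015;0 0 0.030 0 0.015' 40; python3 steer.py '0 0 0.001 0 0.015;0 0 0.002 0 0.015;0 0 0.003 0 0.015;0 0 0.003 0 0.015'
```

```text
time_s: 7.0
tool_pos: [0.5233, -0.1045, 0.2215]
tool_rot: [179.9, -0.0, -136.7]
force: [1.1, 0.9, -2.1]
grip_width: 0.0277
grasp_force: 39.9
time_s: 7.33
tool_pos: [0.5235, -0.1048, 0.2196]
tool_rot: [-180.0, 0.0, -136.7]
force: [0.3, 0.6, -1.4]
grip_width: 0.0277
grasp_force: 39.9
```

```bash
python3 steer.py '0 0 0.001 0 0.015;0 0 0.001 0 0.015;0 0 0.001 0 0.015'; python3 steer.py '0 0 0.001 0 0.015;0 0 0.001 0 0.015;0 0 0.001 0 0.015'; python3 steer.py '0 0 0.001 0 0.015;0 0 0.001 0 0.015;0 0 0.001 0 0.015'
```

```text
time_s: 7.58
tool_pos: [0.5237, -0.1049, 0.219]
tool_rot: [-180.0, 0.0, -136.7]
force: [-0.2, -0.0, 0.7]
grip_width: 0.0276
grasp_force: 39.9
time_s: 7.83
tool_pos: [0.5238, -0.1049, 0.2188]
tool_rot: [-180.0, 0.1, -136.7]
force: [-1.1, 0.6, 4.3]
grip_width: 0.028
grasp_force: 39.9
time_s: 8.08
tool_pos: [0.5239, -0.1049, 0.2186]
tool_rot: [-179.9, 0.1, -136.7]
force: [-2.3, 0.1, 9.6]
grip_width: 0.0281
grasp_force: 39.9
```

It touched at TCP z of about 0.219, so the socket rests on the nut and isn't square to it. I'll ease off to a few N and turn clockwise toward the next candidate angle, about 30° on.

```bash
python3 steer.py '0 0 -0.001 5 0.015;0 0 -0.001 10 0.015;0 0 -0.001 15 0.015;0 0 -0.001 20 0.015;0 0 -0.001 20 0.015'; python3 steer.py '0 0 0 5 0.015;0 0 0 10 0.015;0 0 0 10 0.015'
```

```text
time_s: 8.5
tool_pos: [0.524, -0.1049, 0.2186]
tool_rot: [-180.0, 0.1, -156.8]
force: [-0.8, 0.5, 6.1]
grip_width: 0.0274
grasp_force: 39.9
time_s: 8.75
tool_pos: [0.524, -0.1045, 0.2178]
tool_rot: [180.0, 0.1, -166.7]
force: [0.2, 0.1, 1.4]
grip_width: 0.0277
grasp_force: 39.9
```

```bash
python3 steer.py '0 0 0.001 0 0.015;0 0 0.0015 0 0.015;0 0 0.0015 0 0.015'; python3 steer.py '0 0 0.0015 0 0.015;0 0 0.0015 0 0.015;0 0 0.0015 0 0.015'
```

```text
time_s: 9.0
tool_pos: [0.5239, -0.1042, 0.2156]
tool_rot: [180.0, 0.0, -166.6]
force: [1.3, 2.6, -1.1]
grip_width: 0.0277
grasp_force: 39.9
time_s: 9.25
tool_pos: [0.5238, -0.1043, 0.2142]
tool_rot: [180.0, 0.0, -166.6]
force: [2.5, 1.7, -2.9]
grip_width: 0.0273
grasp_force: 39.9
```

The socket is slipping over the nut: it's 4.5 mm down with no resistance. I'll lower it to the ceiling.

```bash
python3 steer.py '0 0 0.002 0 0.015;0 0 0.004 0 0.015;0 0 0.006 0 0.015;0 0 0.008 0 0.015;0 0 0.009 0 0.015;0 0 0.009 0 0.015'; python3 steer.py '0 0 0.001 0 0.015;0 0 0.002 0 0.015;0 0 0.003 0 0.015;0 0 0.003 0 0.015'; python3 - <<'E'
from h import *
o=env.get_obs();print(o["tool_pos"],o["force"],o["wrist_torque"],o["qpos"])
E
```

```text
time_s: 9.75
tool_pos: [0.5238, -0.1045, 0.2054]
tool_rot: [180.0, 0.0, -166.7]
force: [3.2, 2.2, -1.4]
grip_width: 0.0278
grasp_force: 39.9
time_s: 10.08
tool_pos: [0.524, -0.1045, 0.2037]
tool_rot: [180.0, 0.1, -166.7]
force: [1.4, 4.1, 5.4]
grip_width: 0.0278
grasp_force: 39.9
[ 0.524  -0.1045  0.2037] [1.3938 4.1303 5.4341] [ 1.3881 -0.4154  0.0406] [-14.2715   5.3707  24.2369 103.3125  -2.3754  71.7363 113.9227]
```

```bash
cat > m.py <<'E'
from h import *
o=env.get_obs();print(o["tool_pos"],o["tool_rot"][2],"F",o["force"],"T",o["wrist_torque"],"q7",o["qpos"][6])
E
python3 steer.py '0 0 0 7 0.015;0 0 0 14 0.015;0 0 0 21 0.015;0 0 0 28 0.015;0 0 0 35 0.015;0 0 0 42 0.015;0 0 0 49 0.015;0 0 0 56 0.015' 50; python3 m.py; python3 steer.py '0 0 0 7 0.015;0 0 0 14 0.015;0 0 0.0005 21 0.015;0 0 0.0005 28 0.015;0 0 0.001 35 0.015;0 0 0.001 42 0.015;0 0 0.001 49 0.015;0 0 0.001 50 0.015'; python3 m.py
```

```text
time_s: 10.75
tool_pos: [0.5243, -0.1051, 0.2031]
tool_rot: [179.9, 0.1, 137.0]
force: [3.8, 2.5, 0.6]
grip_width: 0.0278
grasp_force: 49.9
[ 0.5243 -0.1051  0.2031] 136.9932610268862 F [3.8107 2.4628 0.5633] T [ 0.7356 -1.193   0.2131] q7 57.873530055590756
time_s: 11.42
tool_pos: [0.5235, -0.1056, 0.2022]
tool_rot: [180.0, 0.1, 87.1]
force: [0.5, 1.0, 4.6]
grip_width: 0.0277
grasp_force: 49.9
[ 0.5235 -0.1056  0.2022] 87.08800864756122 F [0.5099 0.9759 4.5815] T [ 0.4335 -0.3153  0.1378] q7 8.28225525191166
```

Turned 106° at light drag (0.15–0.2 N m). I'll continue in smaller steps and watch the torque.

```bash
python3 steer.py '0 0 0 6 0.015;0 0 0 12 0.015;0 0 0.0003 18 0.015;0 0 0.0003 24 0.015;0 0 0.0003 24 0.015'; python3 m.py;
```

```text
time_s: 11.83
tool_pos: [0.523, -0.1055, 0.2017]
tool_rot: [-180.0, 0.1, 63.2]
force: [0.3, 2.4, 5.3]
grip_width: 0.0275
grasp_force: 49.9
[ 0.523  -0.1055  0.2017] 63.20728898790317 F [0.2679 2.4293 5.2675] T [0.4617 0.0207 0.0855] q7 -15.452463348464875
```

```bash
python3 steer.py '0 0 0 5 0.015;0 0 0 10 0.015;0 0 0.0003 15 0.015;0 0 0.0003 15 0.015'; python3 m.py;
```

```text
time_s: 12.17
tool_pos: [0.5228, -0.1053, 0.2014]
tool_rot: [-179.9, 0.1, 48.3]
force: [-0.2, 1.7, 5.8]
grip_width: 0.0274
grasp_force: 49.9
[ 0.5228 -0.1053  0.2014] 48.28279081972921 F [-0.1842  1.6899  5.808 ] T [0.4935 0.3296 0.053 ] q7 -30.291341153515166
```

```bash
for i in 1; do python3 steer.py '0 0 0 5 0.015;0 0 0 10 0.015;0 0 0 10 0.015'; python3 m.py; done
```

```text
time_s: 12.42
tool_pos: [0.5227, -0.1051, 0.2013]
tool_rot: [-179.9, 0.1, 38.3]
force: [-1.2, 1.9, 4.9]
grip_width: 0.0275
grasp_force: 49.9
[ 0.5227 -0.1051  0.2013] 38.28877614427447 F [-1.202   1.9197  4.9287] T [ 0.6581  0.3185 -0.0149] q7 -40.23043132404648
```

```bash
python3 steer.py '0 0 0 5 0.015;0 0 0 10 0.015;0 0 0 10 0.015'; python3 m.py
```

```text
time_s: 12.67
tool_pos: [0.5226, -0.1049, 0.2011]
tool_rot: [-179.9, 0.1, 28.3]
force: [-1.1, 2.2, 5.0]
grip_width: 0.0276
grasp_force: 49.9
[ 0.5226 -0.1049  0.2011] 28.320743930820694 F [-1.1391  2.2391  4.974 ] T [0.6906 0.4235 0.0515] q7 -50.147210893374215
```

```bash
python3 steer.py '0 0 0 5 0.015;0 0 0 10 0.015;0 0 0 10 0.015'; python3 m.py
```

```text
time_s: 12.92
tool_pos: [0.5225, -0.1047, 0.201]
tool_rot: [-179.9, 0.1, 18.4]
force: [-0.7, 2.3, 6.3]
grip_width: 0.0276
grasp_force: 49.9
[ 0.5225 -0.1047  0.201 ] 18.37073509572052 F [-0.6814  2.2724  6.2979] T [0.8589 0.5446 0.0279] q7 -60.03673984996379
```

```bash
python3 steer.py '0 0 0 5 0.015;0 0 0 10 0.015;0 0 0 10 0.015'; python3 m.py
```

```text
time_s: 13.17
tool_pos: [0.5225, -0.1045, 0.201]
tool_rot: [-179.9, 0.1, 8.4]
force: [-1.0, 2.9, 5.4]
grip_width: 0.0276
grasp_force: 49.9
[ 0.5225 -0.1045  0.201 ] 8.421580023836755 F [-0.9783  2.913   5.3754] T [0.9393 0.6019 0.0933] q7 -69.93971790899741
```

```bash
python3 steer.py '0 0 0 5 0.015;0 0 0 10 0.015;0 0 0 10 0.015'; python3 m.py
```

```text
time_s: 13.42
tool_pos: [0.5224, -0.1043, 0.201]
tool_rot: [180.0, 0.2, -1.3]
force: [-2.7, 3.1, 5.9]
grip_width: 0.0279
grasp_force: 52.2
[ 0.5224 -0.1043  0.201 ] -1.3472006550950715 F [-2.6648  3.1171  5.8504] T [0.8637 0.8182 1.3655] q7 -79.72648846659004
```

```bash
python3 steer.py '0 0 0 5 0.015;0 0 0 10 0.015;0 0 0 10 0.015'; python3 m.py
```

```text
time_s: 13.67
tool_pos: [0.523, -0.1043, 0.2011]
tool_rot: [180.0, 0.1, -11.4]
force: [-1.7, 2.3, 4.7]
grip_width: 0.0294
grasp_force: 50.0
[ 0.523  -0.1043  0.2011] -11.362349299434117 F [-1.6787  2.3494  4.6962] T [0.8246 0.4171 1.203 ] q7 -89.68191319672394
```

The torque jumped to 1.37 N m, which is the hard stop, and the pads then slipped about 10° on the hex. I'll release, turn back, regrip the flats and confirm the stop gently.

```bash
python3 steer.py '0 0 0 0 0.06;0 0 0 0 0.06;0 0 0 0 0.06;0 0 0 -4 0.06;0 0 0 -8 0.06;0 0 0 -8 0.06;0 0 0 -8 0.015' 60;python3 steer.py '0 0 0 0 0.015;0 0 0 0 0.015;0 0 0 0 0.015;0 0 0 0 0.015;0 0 0 0 0.015;0 0 0 0 0.015;0 0 0 0 0.015' ;python3 m.py;python3 steer.py '0 0 0 2 0.015;0 0 0 3 0.015;0 0 0 3 0.015'; python3 m.py
```

```text
time_s: 14.25
tool_pos: [0.5231, -0.1056, 0.2005]
tool_rot: [180.0, 0.0, -3.8]
force: [-0.1, -0.1, -0.2]
grip_width: 0.0569
grasp_force: 0.0
time_s: 14.83
tool_pos: [0.5236, -0.1044, 0.201]
tool_rot: [-180.0, -0.0, -3.7]
force: [0.1, 1.1, 0.0]
grip_width: 0.0292
grasp_force: 60.0
[ 0.5236 -0.1044  0.201 ] -3.6782321277552295 F [0.1301 1.08   0.0048] T [0.1807 0.1391 0.0789] q7 -81.97207286116038
time_s: 15.08
tool_pos: [0.5236, -0.1044, 0.201]
tool_rot: [-180.0, 0.0, -6.6]
force: [-0.0, 0.3, 0.3]
grip_width: 0.0293
grasp_force: 60.0
[ 0.5236 -0.1044  0.201 ] -6.634791715027935 F [-0.0308  0.2866  0.2747] T [0.273  0.1789 0.5875] q7 -84.93402576191296
```

```bash
python3 steer.py '0 0 0 0 0.06;0 0 0 0 0.06;0 0 0 0 0.06;0 0 0 -5 0.06;0 0 0 -7 0.06;0 0 0 -7 0.06;0 0 0 -7 0.015' 60;python3 steer.py '0 0 0 0 0.015;0 0 0 0 0.015;0 0 0 0 0.015;0 0 0 0 0.015;0 0 0 0 0.015;0 0 0 0 0.015;0 0 0 0 0.015' ;python3 m.py
```

```text
time_s: 15.67
tool_pos: [0.5235, -0.1051, 0.201]
tool_rot: [180.0, -0.0, 0.2]
force: [0.4, -0.9, -0.7]
grip_width: 0.0566
grasp_force: 0.0
time_s: 16.25
tool_pos: [0.5236, -0.1044, 0.201]
tool_rot: [-180.0, -0.0, 0.3]
force: [0.0, 1.6, 0.2]
grip_width: 0.0287
grasp_force: 60.0
[ 0.5236 -0.1044  0.201 ] 0.3234389941134836 F [0.0323 1.6337 0.1777] T [0.235  0.165  0.0599] q7 -77.99459329196777
```

```bash
python3 steer.py '0 0 0 0 0.06;0 0 0 0 0.06;0 0 0 0 0.06;0 0 0 -3 0.06;0 0 0 -3 0.06;0 0 0 -3 0.015' 60;python3 steer.py '0 0 0 0 0.015;0 0 0 0 0.015;0 0 0 0 0.015;0 0 0 0 0.015;0 0 0 0 0.015;0 0 0 0 0.015;0 0 0 0 0.015' ;python3 m.py;python3 steer.py '0 0 0 1 0.015;0 0 0 2 0.015;0 0 0 2 0.015'; python3 m.py;python3 steer.py '0 0 0 1 0.015;0 0 0 2 0.015;0 0 0 2 0.015'; python3 m.py
```

```text
time_s: 16.75
tool_pos: [0.5235, -0.1049, 0.2009]
tool_rot: [180.0, -0.0, 3.2]
force: [-0.3, 0.2, -0.3]
grip_width: 0.0548
grasp_force: 0.0
time_s: 17.33
tool_pos: [0.5236, -0.1044, 0.201]
tool_rot: [-180.0, -0.0, 3.3]
force: [0.3, 0.7, 0.2]
grip_width: 0.0277
grasp_force: 60.0
[ 0.5236 -0.1044  0.201 ] 3.321800311108325 F [0.2571 0.6569 0.2221] T [0.1793 0.1405 0.0598] q7 -75.0156572584515
time_s: 17.58
tool_pos: [0.5235, -0.1044, 0.2009]
tool_rot: [-180.0, 0.0, 1.3]
force: [-0.5, 1.2, -0.2]
grip_width: 0.0283
grasp_force: 60.0
[ 0.5235 -0.1044  0.2009] 1.2910482618750332 F [-0.5289  1.2234 -0.2393] T [0.3536 0.1871 0.4194] q7 -77.04682591599723
time_s: 17.83
tool_pos: [0.5235, -0.1044, 0.201]
tool_rot: [-180.0, 0.0, -0.7]
force: [-0.0, 2.1, 0.1]
grip_width: 0.0283
grasp_force: 60.0
[ 0.5235 -0.1044  0.201 ] -0.6985389163915314 F [-0.0204  2.0812  0.0502] T [0.4432 0.2721 0.8299] q7 -79.02579874877144
```

```bash
python3 steer.py '0 0 0 1 0.015;0 0 0 2 0.015;0 0 0 3 0.015;0 0 0 3 0.015'; python3 m.py;python3 steer.py '0 0 0 1 0.015;0 0 0 2 0.015;0 0 0 2 0.015'; python3 m.py
```

```text
time_s: 18.17
tool_pos: [0.5235, -0.1044, 0.201]
tool_rot: [-180.0, 0.0, -3.7]
force: [0.7, 1.3, 0.4]
grip_width: 0.0279
grasp_force: 60.0
[ 0.5235 -0.1044  0.201 ] -3.6925416626283742 F [0.7152 1.2873 0.3912] T [0.4764 0.4001 1.31  ] q7 -82.00212445498914
time_s: 18.42
tool_pos: [0.5235, -0.1045, 0.201]
tool_rot: [-180.0, 0.0, -5.7]
force: [-0.5, 2.4, 0.7]
grip_width: 0.0285
grasp_force: 60.0
[ 0.5235 -0.1045  0.201 ] -5.6908154015783925 F [-0.5217  2.4161  0.6856] T [0.6122 0.4086 1.6371] q7 -83.98632121242944
```

The torque climbs steeply to 1.64 N m with no further sink, so the lid is home. Next I'll relax the twist and lift the key straight out.

```bash
python3 steer.py '0 0 0 -4 0.015;0 0 0 -8 0.015;0 0 -0.002 -8 0.015;0 0 -0.005 -8 0.015;0 0 -0.01 -8 0.015;0 0 -0.015 -8 0.015;0 0 -0.02 -8 0.015;0 0 -0.025 -8 0.015'; python3 m.py;
```

```text
time_s: 19.08
tool_pos: [0.5239, -0.1063, 0.2279]
tool_rot: [179.9, -0.1, 2.2]
force: [0.3, 0.0, -1.5]
grip_width: 0.0278
grasp_force: 60.0
[ 0.5239 -0.1063  0.2279] 2.17534544063002 F [ 0.3051  0.0415 -1.538 ] T [-0.0561  0.1758  0.0167] q7 -76.67508520656703
```

```bash
python3 steer.py '0 0 -0.03 0 0.015;0 0 -0.065 0 0.015;0 0 -0.1 0 0.015;0 0 -0.108 0 0.015;0 0 -0.108 0 0.015'; python3 steer.py '-0.002 -0.02 0 0 0.015;-0.005 -0.06 0 0 0.015;-0.008 -0.1 0 0 0.015;-0.012 -0.14 0 0 0.015;-0.015 -0.18 0 0 0.015;-0.018 -0.22 0 0 0.015;-0.022 -0.26 0 0 0.015;-0.025 -0.298 0 0 0.015'; python3 steer.py '0 0 0 0 0.015;0 0 0 0 0.015;0 0 0 0 0.015'; python3 - <<'E'
from h import *
w=env.read_camera("wrist");t=env.read_camera("top");im=w["color"]
print(env.get_obs()["tool_pos"],env.get_obs()["tool_rot"],proj(w,(.5597,.1915,.05)))
u,v=map(int,proj(w,(.5597,.1915,.05)))
cv2.imwrite("pics/w5.png",np.hstack([cv2.resize(im,(400,300)),cv2.resize(im[max(0,v-60):v+60,u-80:u+80],(400,300),interpolation=2)]))
tc=t["color"];cv2.imwrite("pics/t5.png",tc)
E
```

```text
time_s: 19.5
tool_pos: [0.5251, -0.1063, 0.3386]
tool_rot: [179.9, -0.5, 2.2]
force: [0.2, -0.1, -2.3]
grip_width: 0.0281
grasp_force: 60.0
time_s: 20.17
tool_pos: [0.4853, 0.1934, 0.3328]
tool_rot: [179.9, 0.1, 2.3]
force: [0.2, 1.0, -1.7]
grip_width: 0.0281
grasp_force: 60.0
time_s: 20.42
tool_pos: [0.4864, 0.1908, 0.3329]
tool_rot: [179.9, 0.1, 2.3]
force: [1.1, -1.0, -1.6]
grip_width: 0.0282
grasp_force: 60.0
[0.4869 0.1899 0.3335] [179.9409   0.0302   2.1146] (np.float64(319.9530891435383), np.float64(132.66125518746088))
```

View pics/w5.png

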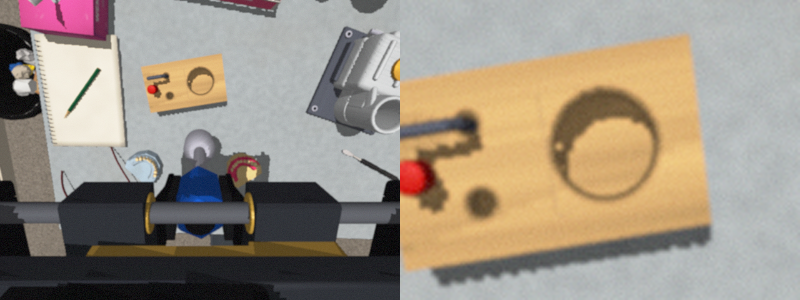

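The hole is at crop (605,143), which casts to about (0.563, 0.1905). That agrees with where the key stood. I'll move over it.

```bash
python3 steer.py '0.02 0.001 0 0 0.015;0.05 0.002 0 0 0.015;0.076 0.0022 0 0 0.015;0.076 0.0022 0 0 0.015;0.076 0.0022 0 0 0.015;0.076 0.0022 0 0 0.015'; python3 m.py
```

```text
time_s: 21.02
tool_pos: [0.5623, 0.1916, 0.3337]
tool_rot: [180.0, 0.1, 2.2]
force: [0.2, 0.2, -1.7]
grip_width: 0.028
grasp_force: 60.0
[0.5623 0.1916 0.3337] 2.1842734120099743 F [ 0.1708  0.165  -1.6675] T [-0.088   0.1379  0.0118] q7 -106.44979718114455
```

```bash
python3 steer.py '0.0007 0.001 0.03 0 0.015;0.0007 0.001 0.065 0 0.015;0.0007 0.001 0.1 0 0.015;0.0007 0.001 0.12 0 0.015;0.0007 0.001 0.13 0 0.015;0.0007 0.001 0.14 0 0.015;0.0007 0.001 0.14 0 0.015'; python3 m.py; python3 steer.py '0 0 0.01 0 0.015;0 0 0.02 0 0.015;0 0 0.028 0 0.015;0 0 0.033 0 0.015;0 0 0.033 0 0.015'; python3 m.py
```

```text
time_s: 21.6
tool_pos: [0.5625, 0.1917, 0.1932]
tool_rot: [180.0, 0.1, 2.3]
force: [-1.0, -0.4, -2.8]
grip_width: 0.0276
grasp_force: 60.0
[0.5625 0.1917 0.1932] 2.3080319132130955 F [-0.9956 -0.416  -2.7872] T [-0.0925  0.2487 -0.0377] q7 -105.34846209131662
time_s: 22.02
tool_pos: [0.5626, 0.1917, 0.1595]
tool_rot: [180.0, 0.1, 2.3]
force: [0.3, 0.1, -2.2]
grip_width: 0.0281
grasp_force: 60.0
[0.5626 0.1917 0.1595] 2.30291272762469 F [ 0.3063  0.0929 -2.1846] T [-0.0791  0.2033 -0.0251] q7 -104.91737685900132
```

```bash
python3 steer.py '0 0 0.001 0 0.015;0 0 0.002 0 0.015;0 0 0.002 0 0.015;0 0 0.002 0 0.015'; python3 m.py
```

```text
time_s: 22.35
tool_pos: [0.5636, 0.1919, 0.1593]
tool_rot: [-180.0, -0.0, 2.3]
force: [0.3, 0.2, -2.3]
grip_width: 0.0279
grasp_force: 60.0
[0.5636 0.1919 0.1593] 2.298850976372291 F [ 0.2554  0.247  -2.3329] T [-0.0245  0.2031 -0.0044] q7 -104.89183571602733
```

```bash
python3 steer.py '0 0 0.001 0 0.015;0 0 0.001 0 0.015;0 0 0.001 0 0.015;0 0 0.001 0 0.015'; python3 m.py; python3 steer.py '0 0 0.001 0 0.015;0 0 0.001 0 0.015;0 0 0.001 0 0.015;0 0 0.001 0 0.015'; python3 m.py
```

```text
time_s: 22.68
tool_pos: [0.5634, 0.1919, 0.158]
tool_rot: [-180.0, -0.0, 2.3]
force: [-0.4, -0.8, -2.9]
grip_width: 0.0277
grasp_force: 60.0
[0.5634 0.1919 0.158 ] 2.303004751514429 F [-0.4004 -0.7549 -2.8633] T [-0.0212  0.2001 -0.0085] q7 -104.8765158840507
time_s: 23.02
tool_pos: [0.5636, 0.192, 0.1575]
tool_rot: [-180.0, -0.0, 2.3]
force: [-1.3, 0.5, 2.8]
grip_width: 0.0277
grasp_force: 60.0
[0.5636 0.192  0.1575] 2.30160800945605 F [-1.2599  0.4851  2.8458] T [-0.1033  0.2956  0.0456] q7 -104.86472793745838
```

It's on the floor of the hole at z 0.1575, exactly where it was picked up. I'll open, lift and check.

```bash
python3 steer.py '0 0 -0.0005 0 0.087;0 0 -0.0005 0 0.087;0 0 -0.0005 0 0.087;0 0 -0.0005 0 0.087;0 0 -0.0005 0 0.087;0 0 -0.0005 0 0.087;0 0 -0.0005 0 0.087;0 0 -0.0005 0 0.087'; python3 steer.py '0 0 -0.01 0 0.087;0 0 -0.04 0 0.087;0 0 -0.08 0 0.087;0 0 -0.12 0 0.087;0 0 -0.15 0 0.087;-0.03 0.03 -0.15 0 0.087;-0.06 0.06 -0.15 0 0.087;-0.08 0.09 -0.15 0 0.087';python3 steer.py '0 0.04 0 0 0.087;0 0.08 0 0 0.087;0 0.08 0 0 0.087;0 0.08 0 0 0.087'; python3 - <<'E'
from h import *
s=env.read_camera("side")["color"];t=env.read_camera("top")["color"];print(env.get_obs()["force"])
cv2.imwrite("pics/end.png",np.hstack([cv2.resize(s[170:370,180:460],(400,286),interpolation=2),cv2.resize(t[100:360,180:480],(400,286),interpolation=2)]))
t0=cv2.imread("pics/top0.png")
for n,(x0,y0,x1,y1) in dict(jar=(385,125,430,180),bottle=(345,115,385,170),blue=(200,300,240,345),yellow=(298,305,340,348)).items(): print(n,np.abs(t[y0:y1,x0:x1].astype(int)-t0[y0:y1,x0:x1]).mean())
E
```

```text
time_s: 23.68
tool_pos: [0.5634, 0.1918, 0.1575]
tool_rot: [-180.0, -0.0, 2.3]
force: [-0.4, 1.2, 0.8]
grip_width: 0.0732
grasp_force: 0.0
time_s: 24.35
tool_pos: [0.4858, 0.0983, 0.3087]
tool_rot: [-180.0, -0.1, 2.4]
force: [1.1, -0.8, -0.2]
grip_width: 0.0871
grasp_force: 0.0
time_s: 24.68
tool_pos: [0.4903, 0.0159, 0.3088]
tool_rot: [-179.9, -0.1, 2.0]
force: [-0.2, 1.8, 0.5]
grip_width: 0.0874
grasp_force: 0.0
[-0.6136 -0.2739 -0.5488]
jar 14.915286195286196
bottle 13.129696969696969
blue 14.727962962962962
yellow 20.5968992248062
```

View pics/end.png

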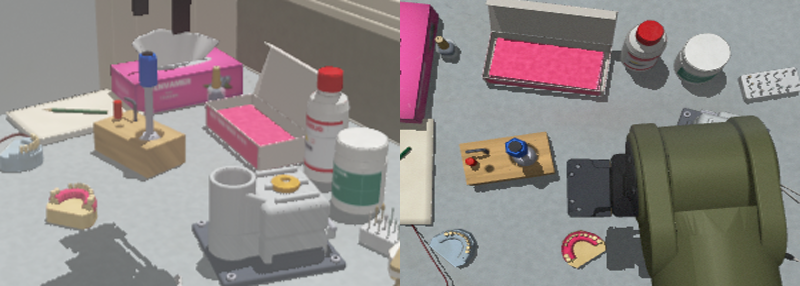

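The key stands upright in the large hole (side view, about (148,95)), and the jar, bottle and casts are where they were. I'm handing in.

```bash
python3 -c "
from cell import env
print(env.sign_off())"
```

```text
the job is handed in; nothing more can be done
None
```

I tightened the flask nut clockwise to its hard stop (1.6 N m, no further sink), so the lid should be fully home. The key stands upright in the block's large hole, the jar, bottle and both casts look undisturbed, and I handed the job in at about 25 s.

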